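# Unstack the gear-drive parts into their nests

## Task

The gear-drive parts have been piled in one stack on the bench. Take it apart from the top down and lay each part flat in the wooden nest of its own shape and size, one after another: first the small collar in the small round nest, then the hex nut in the hexagonal nest, the gear in the large round nest, and last the square flange in the square nest. Leave the wooden block and the low tin where they stand.

Things in the scene. Friction and masses are not known exactly. Their poses are not given: they have to be found in the camera images.
- collar: small brass collar, a plain short tube 28 mm in diameter, 16 mm bore, 28 mm high; top of the stack. Origin: centre of its underside; z up its axis.
- hex_nut: bright steel hexagonal nut, 40 mm across flats (46 mm across corners), 28 mm high, with a hexagonal hole of 20 mm; second from the top. Origin: centre of its underside; z up its axis, x square to one pair of flats.
- spur_gear: dark steel spur gear, 54 mm over its 24 teeth, 28 mm high; third from the top. Origin: centre of its underside; z up its axis.
- square_flange: aluminium square flange block, 64 x 64 mm, 28 mm high, four dark bolt holes in its corners; bottom of the stack, standing on the bench. Origin: centre of its underside; z up, x and y square to its sides.
- small_round_nest: plain light wooden nest, fixed to the bench: the smaller round one, 58 mm outside diameter, recess 44 mm in diameter. Its floor is 5 mm and its rim top 10 mm above the bench; the rim wall is 7 mm thick. Origin: centre of its underside, on the bench; z up.
- hex_nest: plain light wooden nest, fixed to the bench: the hexagonal one, 70 mm across flats outside, recess 56 mm across flats (roomy enough for the nut at any yaw). Its floor is 5 mm and its rim top 10 mm above the bench; the rim wall is 7 mm thick. Origin: centre of its underside, on the bench; z up.
- large_round_nest: plain light wooden nest, fixed to the bench: the larger round one, 84 mm outside diameter, recess 70 mm in diameter. Its floor is 5 mm and its rim top 10 mm above the bench; the rim wall is 7 mm thick. Origin: centre of its underside, on the bench; z up.
- square_nest: plain light wooden nest, fixed to the bench: the square one, 94 x 94 mm outside, recess 80 x 80 mm; x and y square to its sides, so the flange must be turned to match within about 10 degrees. Its floor is 5 mm and its rim top 10 mm above the bench; the rim wall is 7 mm thick. Origin: centre of its underside, on the bench; z up.
- wood_block: bystander: upright oiled hardwood block with a small hole in its top, 50 x 50 mm and 85 mm high, loose on the bench; leave it alone. Origin: centre of its underside.
- low_tin: bystander: low cream-coloured tin with a grey top, 72 mm in diameter, 40 mm high, loose on the bench; leave it alone. Origin: centre of its underside.
Not all that is in view belongs to the job. Leave any pink look-alike of the small_round_nest alone.

How it is judged:
By the outcome, as a careful person would: the job done as asked, in the order asked, and still so for the second after the job is handed in, with the robot touching nothing.
It also fails if it takes over 104 s, if anything falls off the work surface, if the arm or the gripper's body presses on something with over 40 N, if the wrist force passes 120 N, or if a joint passes its speed limit or range.

## Robot

A 7-joint arm with a two-finger parallel gripper is mounted at the origin on a cart in front of the work surface, level with it; the furniture and walls round the work are solid. World frame = base frame: x ahead of the robot, y to its left, z up, the work surface at z = 0. Lengths are in m, angles in rad, forces in N, time in s.
With the tool pointing down it reaches from about 0.425 to 0.95 m from the base axis. Payload 4.7 kg.
Tool frame: the origin (TCP) lies between the finger pads; the fingertips stand 11 mm ahead of it and the grasp point (between the pads) lies 8 mm behind it; z points along the fingers, y is the direction in which the jaws open and shut (so a half turn about z gives the same grasp; the last joint's range is limited). The gripper opens to 85 mm and grips with 20 to 120 N. Pads are 22 mm wide; open, the fingers measure 114 mm over their backs; the gripper's body (76 mm by 85 mm) begins 54 mm behind the grasp point. The pads swing forward as they close: fully open they stand 13 mm farther back than shut.
Start: joints at [1.091, 0.469, -0.049, 1.532, 0.024, 1.141, -0.082], TCP at [0.294, -0.608, 0.242] pointing down, gripper open.
Joint ranges: [-2.59, 2.59], [-0.33, 1.99], [-1.39, 1.29], [0.1, 2.45], [-1.04, 4.18], [0.21, 1.99], [-2.66, 2.66]. Speed limits (rad/s): [2.57, 2.57, 3.14, 3.14, 3.14, 3.14, 3.14].

## Interface

Orientations are given as a unit quaternion [x, y, z, w].
In Python, from bench import r, camera, camera_params gives the robot as it stands. The module is installed in compiled form; this text tells all that it offers.
- The arm moves only by the shell command python3 -m creep 'ROWS'. ROWS is JSON, a list of rows, each a list of 3 entries, a list of its own where there are three numbers: the shift along the tool's x, y, z in m, then the turn, a rotation vector about the tool's x, y, z in rad, then the opening, from -1 (shut) to 1 (fully open), so that 0 is half open. In form: [[[tx, ty, tz], [ax, ay, az], hand], ...]. A call has 1 to 12 rows; each row is the pose to reach, as a shift and turn from the pose commanded when the call began, along the tool's axes at that moment; what a row does not reach only later rows make up. A row lasts 1/8 s, in which the tool goes at most 62.5 mm and 10.7 degrees, less where a joint would pass 70% of its speed; a pose out of reach is approached as far as the arm can. A call with a gripper value outside its range is refused whole. The fingers move at their own pace and stop on an object; the grip force is fixed at half the most. Time passes only in rows, so rows that repeat a pose let the fingers close. It gives the time, the measured TCP pose, the force and the opening at its end, in the units of the state.
- r.state(): the state, without advancing time (a new reading comes with each control period).
- camera(name): name is "side" or "top" or "wrist"; returns the picture (384x512x3 uint8, red, green, blue); there is no depth.
- camera_params(name): a dict with "camera_matrix" (3x3 intrinsics, pixels), "extrinsics" (4x4, takes a point from world to camera coordinates); the wrist camera has in their place "tool_from_camera" (4x4, takes a point from camera to tool coordinates, whose origin is the TCP and whose axes are the flange's). Camera axes: x right, y up, looking along -z (the intrinsics and any distortion apply to the point x, -y, -z); pixel columns grow to the right and rows downward; lengths in m; the calibration is good to about 2 mm. A picture is of the moment at which its call begins: read the wrist's pose just before it. camera_params takes no time and is no camera call.
- r.finish_job(): hands the job in, once; it reports no verdict.
The state is a dict: "time_s": time; "joint_positions": joint angles; "qvel": joint speeds; "tau": joint torques, N m; "eef_pos": TCP position; "eef_rot": TCP orientation; "ft_force": force on the tool from outside, world axes, zero at the start; "moment": the same for the moment, N m; "finger_gap": finger opening in m.
Only numpy, scipy, OpenCV 4.12 (cv2) and the standard library are available. Lean on these libraries where they do the work, as an engineer would, in place of code of your own. Each camera call takes 0.05 s, during which the arm holds its last target. There are 200 camera calls.

## Working session

There is one attempt and no reset: what is moved stays moved. The work goes in short steps, Python scripts to look and compute and a shell command to move; the robot and the scene stay as the last step left them, time stands still between calls to the robot, and variables do not carry over. Pictures are saved under pics/ and viewed, about 12 in all and at most 16, crops included, and the job is handed in when it is done.

```bash
mkdir -p pics; cat > h.py <<'E'
import numpy as np, cv2
from bench import r, camera, camera_params
from scipy.spatial.transform import Rotation as R
def save(im,n,crop=None,s=1):
    if crop: im=im[crop[1]:crop[3],crop[0]:crop[2]]
    im=cv2.resize(im,None,fx=s,fy=s,interpolation=cv2.INTER_CUBIC)
    cv2.imwrite(f'pics/{n}.png',im[:,:,::-1])
def cam(name,st=None):
    p=camera_params(name);K=np.array(p['camera_matrix'])
    if name=='wrist':
        T=np.array(p['tool_from_camera']);W=np.eye(4);W[:3,:3]=R.from_quat(st['eef_rot']).as_matrix();W[:3,3]=st['eef_pos'];M=W@T
    else: M=np.linalg.inv(np.array(p['extrinsics']))
    return K,M
def ray(name,uv,z,st=None):
    K,M=cam(name,st);a=np.linalg.inv(K)@np.array([uv[0],uv[1],1.]);d=M[:3,:3]@np.array([a[0],-a[1],-a[2]]);o=M[:3,3]
    return o+d*(z-o[2])/d[2]
def proj(name,P,st=None):
    K,M=cam(name,st);c=np.linalg.inv(M)@np.append(P,1);q=K@np.array([c[0],-c[1],-c[2]]);return q[:2]/q[2]
def delta(st,P,yaw=None):
    """shift in tool axes to bring TCP to P"""
    m=R.from_quat(st['eef_rot']).as_matrix();return m.T@(np.array(P)-np.array(st['eef_pos']))
E
python3 - <<'E'
from h import *
s=r.state();print(s)
for n in('top','side','wrist'):
    p=camera_params(n);print(n,{k:np.round(np.array(v),3).tolist() if not isinstance(v,str) else v for k,v in p.items()})
a=camera('top');b=camera('side')
np.save('top.npy',a);np.save('side.npy',b)
save(a,'top0',s=1.5);save(b,'side0',s=1.5)
E
```

```text
{'time_s': 0.0, 'joint_positions': array([ 1.09108927,  0.46946593, -0.0486068 ,  1.53368229,  0.02409142,
        1.14102748, -0.08232575]), 'qvel': array([ 0.00162197,  0.00128471, -0.00052712,  0.00087943, -0.00038957,
       -0.00029943, -0.00047568]), 'tau': array([-1.54693139e-04, -5.10308969e+01, -4.67664062e-02, -2.37714887e+01,
        1.06240885e-02,  7.52538879e-03, -1.18678426e-05]), 'eef_pos': array([ 0.29386355, -0.60704555,  0.24124986]), 'eef_rot': array([ 9.74702102e-01,  2.23505738e-01, -2.52992456e-04, -9.66287951e-04]), 'ft_force': array([-0.10599852,  0.64832335,  0.62501148]), 'moment': array([-0.06785079, -0.04087417, -0.06297282]), 'finger_gap': 0.08573558370653417}
top {'camera_matrix': [[482.378, 0.0, 250.879], [0.0, 482.378, 184.881], [0.0, 0.0, 1.0]], 'extrinsics': [[0.003, -1.0, 0.002, 0.004], [0.999, 0.004, 0.05, -0.528], [-0.05, 0.002, 0.999, -1.373], [0.0, 0.0, 0.0, 1.0]]}
side {'camera_matrix': [[411.19, 0.0, 264.414], [0.0, 411.19, 187.662], [0.0, 0.0, 1.0]], 'extrinsics': [[-0.987, -0.158, -0.008, 0.516], [0.08, -0.542, 0.837, -0.1], [-0.137, 0.825, 0.548, -1.094], [0.0, 0.0, 0.0, 1.0]]}
wrist {'camera_matrix': [[320.712, 0.0, 253.546], [0.0, 320.712, 191.148], [0.0, 0.0, 1.0]], 'tool_from_camera': [[0.0, 0.95, 0.311, 0.08], [1.0, -0.0, 0.0, -0.0], [0.0, 0.311, -0.95, -0.133], [0.0, 0.0, 0.0, 1.0]]}
```

View pics/top0.png

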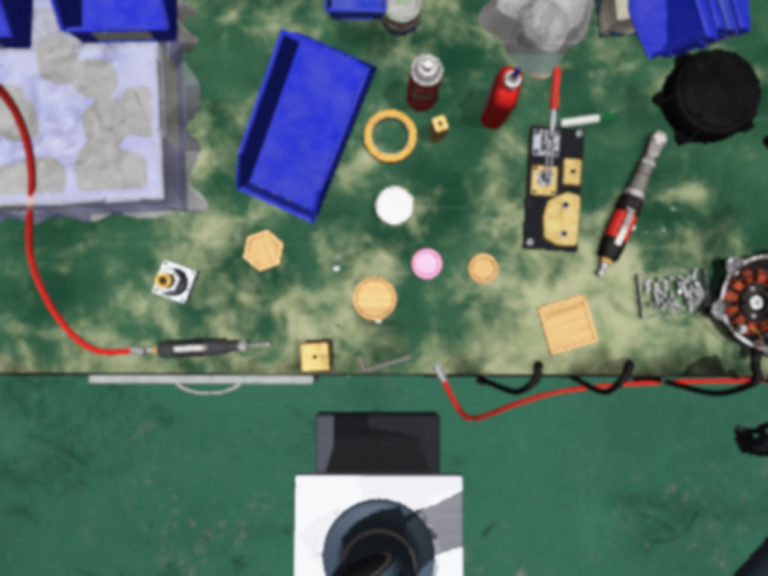

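View pics/side0.png

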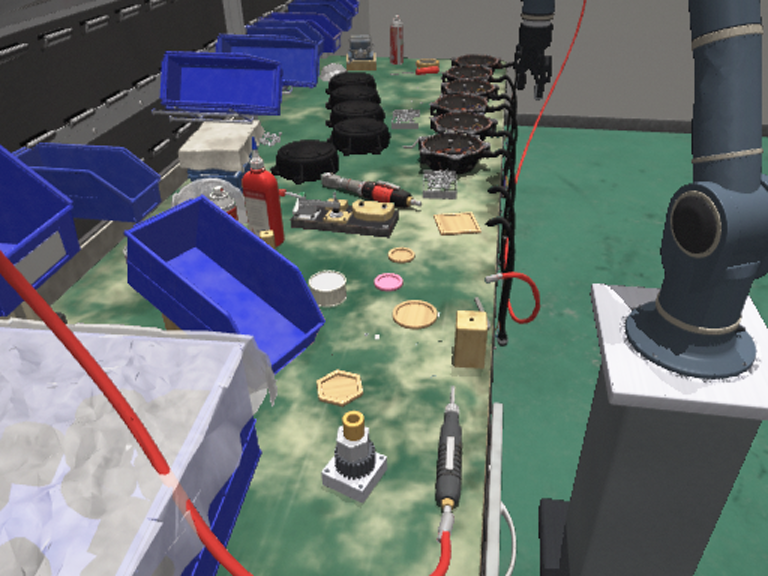

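The top view (750-wide pixels) shows these:
- The stack is at (172,281), hex nest at (263,250), large round nest at (375,298) and square nest at (568,324).
- **Small round nest:** the candidates are wood (483,268), pink (427,263) and the orange tape ring (390,135). I choose the wooden one at (483,268).
- **Collar:** the candidates are brass on the stack (165,281), a brass cube (440,125) and fittings at (545,178). I choose the one on the stack.
- **Bystanders:** the block is at (315,356) and the tin at (395,206).

```bash
python3 - <<'E'
from h import *
a=np.load('top.npy');b=np.load('side.npy')
hsv=cv2.cvtColor(a,cv2.COLOR_RGB2HSV)
for n,(u,v) in dict(small=(483,268),hex=(263,250),large=(375,298),square=(568,324)).items():
    m=cv2.inRange(hsv,(8,60,120),(26,255,255))
    c,_=cv2.findContours(m,cv2.RETR_EXTERNAL,cv2.CHAIN_APPROX_NONE)
    c=[k for k in c if cv2.pointPolygonTest(k,(u/1.5,v/1.5),False)>=0]
    if not c: print(n,'none',hsv[int(v/1.5),int(u/1.5)]);continue
    k=c[0];P=np.array([ray('top',q[0],.01)[:2] for q in k]).astype(np.float32)
    (cx,cy),rad=cv2.minEnclosingCircle(P);rc=cv2.minAreaRect(P)
    print(n,'circ',round(cx,4),round(cy,4),'d',round(2*rad,4),'rect',np.round(rc[0],4),np.round(rc[1],4),round(rc[2],1),'r',round(np.hypot(cx,cy),3))
# stack
print('collar top',ray('top',(165/1.5,281/1.5),.112), ray('side',(354/1.5,418/1.5),.112))
t=cv2.resize(a[160:215,90:145],None,fx=7,fy=7,interpolation=cv2.INTER_CUBIC)
s=cv2.resize(b[265:340,205:265],None,fx=5.14,fy=5.14,interpolation=cv2.INTER_CUBIC)
q=cv2.resize(a[160:200,270:340],None,fx=5,fy=5,interpolation=cv2.INTER_CUBIC)
H=max(t.shape[0],s.shape[0]);pad=lambda i:cv2.copyMakeBorder(i,0,H-i.shape[0],0,4,cv2.BORDER_CONSTANT)
o=np.hstack([pad(t),pad(s)]);save(o,'stack0');print(o.shape)
E
```

```text
small circ 0.5461 -0.1989 d 0.0608 rect [ 0.5456 -0.1994] [0.0578 0.0578] 0.2 r 0.581
hex circ 0.5805 0.2244 d 0.0808 rect [0.5802 0.2246] [0.0781 0.075 ] 0.6 r 0.622
large circ 0.4888 0.0105 d 0.0875 rect [0.4894 0.0101] [0.0834 0.0854] 45.3 r 0.489
square circ 0.4398 -0.3599 d 0.1319 rect [ 0.4402 -0.3605] [0.099  0.0998] 16.3 r 0.568
collar top [0.51487931 0.38127775 0.112     ] [0.51466439 0.38493707 0.112     ]
(386, 701, 3)
```

View pics/stack0.png

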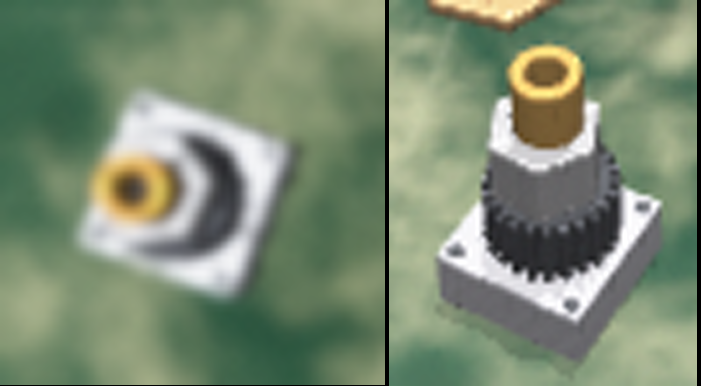

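The crop confirms the stack: brass collar, hex nut, gear, then the flange with four bolt holes. In the crop the collar bore is at (132,188) from the top and (546,72) from the side. The flange's top corners are at (148,92), (290,150), (238,297) and (80,240).

```bash
cat >> h.py <<'E'
def psi(st):
    m=R.from_quat(st['eef_rot']).as_matrix();return np.degrees(np.arctan2(m[1,0],m[0,0]))
def goal(P,yaw,st=None):
    """shift and turn (tool axes) to bring TCP to P, pointing straight down, tool x at world angle yaw (deg)"""
    st=st or r.state();m=R.from_quat(st['eef_rot']);c,s=np.cos(np.radians(yaw)),np.sin(np.radians(yaw))
    g=R.from_matrix(np.array([[c,s,0],[s,-c,0],[0,0,-1.]]))
    t=m.inv().apply(np.array(P)-st['eef_pos']);a=(m.inv()*g).as_rotvec()
    print('shift mm',np.round(t*1000,1),'turn rad',np.round(a,3),'deg',np.round(np.degrees(a[2]),1))
E
python3 - <<'E'
from h import *
st=r.state();print('psi',psi(st),'j7',st['joint_positions'][6])
print('collar',ray('top',(132/7+90-.5,188/7+160-.5),.112),ray('side',(157/5.14+204.5,72/5.14+264.5),.112))
P=np.array([ray('top',(x/7+89.5,y/7+159.5),.028)[:2] for x,y in[(148,92),(290,150),(238,297),(80,240)]])
print(P,P.mean(0));d=np.roll(P,-1,0)-P;print(np.linalg.norm(d,axis=1),np.degrees(np.arctan2(d[:,1],d[:,0]))%90)
print('block',ray('top',(315/1.5,354/1.5),.085),'tin',ray('top',(395/1.5,206/1.5),.04))
m=cv2.inRange(cv2.cvtColor(np.load('top.npy'),cv2.COLOR_RGB2HSV),(8,60,120),(26,255,255))
goal([.52,.0,.30],90);goal([.50,.37,.27],110)
E
```

```text
psi 25.831297106610325 j7 -0.08228736284956398
collar [0.51746868 0.38570156 0.112     ] [0.5165593  0.38480601 0.112     ]
[[0.56036342 0.40458084]
 [0.53696548 0.34654154]
 [0.47724357 0.36665573]
 [0.5001163  0.43105828]] [0.51867219 0.3872091 ]
[0.06257814 0.06301815 0.06834362 0.0658086 ] [68.04368238 71.38660174 70.44738173 66.27543858]
block [0.38503945 0.11598359 0.085     ] tin [ 0.66125261 -0.02917483  0.04      ]
shift mm [ 468.1 -448.   -57.9] turn rad [-2.00e-03 -1.00e-03 -1.12e+00] deg -64.2
shift mm [ 611.3 -789.7  -27.3] turn rad [-1.000e-03 -1.000e-03 -1.469e+00] deg -84.2
```

```bash
python3 -m creep '[[[0.06,-0.04,-0.04],[0,0,-0.1],1],[[0.1,-0.09,-0.06],[0,0,-0.25],1],[[0.14,-0.13,-0.06],[0,0,-0.4],1],[[0.18,-0.17,-0.06],[0,0,-0.55],1],[[0.22,-0.21,-0.06],[0,0,-0.65],1],[[0.26,-0.25,-0.06],[0,0,-0.75],1],[[0.3,-0.29,-0.06],[0,0,-0.75],1],[[0.34,-0.33,-0.06],[0,0,-0.75],1],[[0.38,-0.37,-0.06],[0,0,-0.75],1],[[0.42,-0.41,-0.06],[0,0,-0.75],1],[[0.468,-0.448,-0.06],[0,0,-0.75],1],[[0.468,-0.448,-0.06],[0,0,-0.75],1]]'
python3 -c "
from h import *
goal([.51,.375,.26],69);print(r.state()['joint_positions'])"
```

```text
time_s: 1.6
eef_pos: [0.5208, 0.0053, 0.3022]
eef_rot: [0.822, 0.569, 0.001, -0.001]
ft_force: [1.3, -0.7, -0.5]
finger_gap: 0.0854
shift mm [ 342.  -140.4   43.3] turn rad [-0.001 -0.003  0.006] deg 0.4
[ 0.39902396  0.2119538  -0.57069481  1.79144198  0.12049232  1.17287219
 -0.5684901 ]
```

```bash
python3 -m creep '[[[0.055,-0.022,0],[0,0,0],1],[[0.11,-0.045,0],[0,0,0],1],[[0.165,-0.068,0],[0,0,0],1],[[0.22,-0.09,0],[0,0,0],1],[[0.275,-0.113,0.02],[0,0,0],1],[[0.33,-0.135,0.03],[0,0,0],1],[[0.342,-0.14,0.043],[0,0,0],1],[[0.342,-0.14,0.043],[0,0,0],1],[[0.342,-0.14,0.043],[0,0,0],1],[[0.342,-0.14,0.043],[0,0,0],1]]'
python3 - <<'E'
from h import *
st=r.state();im=camera('wrist');np.save('w.npy',im);save(im,'w1',s=1.5)
print(st['eef_pos'],psi(st),'pred collar',proj('wrist',[.517,.385,.112],st)*1.5,st['joint_positions'])
E
```

```text
time_s: 2.85
eef_pos: [0.5145, 0.3671, 0.26]
eef_rot: [0.826, 0.564, 0.0, 0.001]
ft_force: [0.0, -0.5, 0.2]
finger_gap: 0.0853
[0.51453438 0.36711087 0.26004016] 68.61944253558482 pred collar [372.61502545 240.85120442] [-0.20981353  0.46636543 -0.67292431  1.59299245  0.30836426  1.18988915
 -1.31933375]
```

View pics/w1.png

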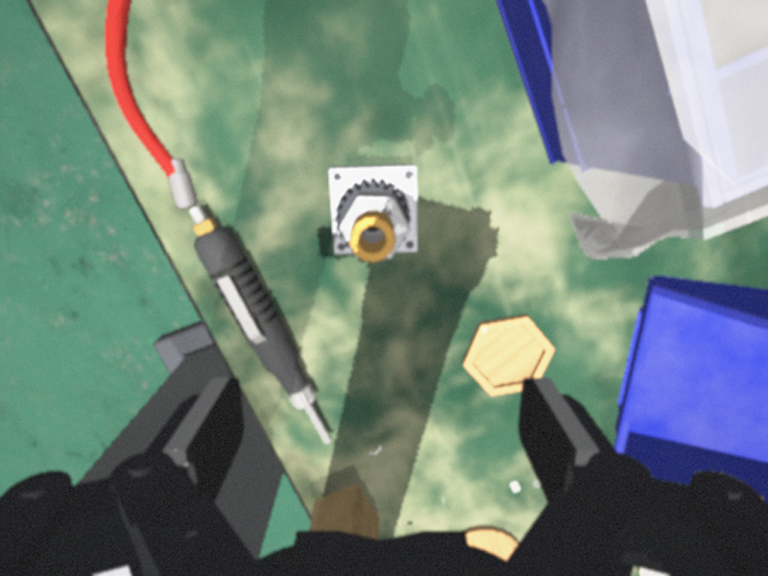

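The wrist view shows the collar bore at (373,237), predicted (373,241). The flange edges line up with the image axes, so its yaw is about 69°, and there is free space around the stack.

```bash
python3 - <<'E'
from h import *
st=r.state();p=ray('wrist',(373/1.5,237.5/1.5),.112,st);print(p)
goal([p[0],p[1],.103],69)
E
```

```text
[0.51775415 0.3872135  0.112     ]
shift mm [ 19.6  -4.3 157.1] turn rad [ 0.002 -0.    -0.006] deg -0.4
```

```bash
python3 -m creep '[[[0.019,-0.004,0.05],[0,0,-0.006],1],[[0.019,-0.004,0.1],[0,0,-0.006],1],[[0.019,-0.004,0.14],[0,0,-0.006],1],[[0.019,-0.004,0.157],[0,0,-0.006],0],[[0.019,-0.004,0.157],[0,0,-0.006],0],[[0.019,-0.004,0.157],[0,0,-0.006],0],[[0.019,-0.004,0.157],[0,0,-0.006],-0.2]]'
python3 - <<'E'
from h import *
st=r.state();goal([.5174,.3862,.103],69)
im=camera('wrist');save(im,'w2',(100,80,400,380),2)
print(proj('wrist',[.517,.386,.112],r.state()))
E
```

```text
time_s: 3.78
eef_pos: [0.5173, 0.3889, 0.1042]
eef_rot: [0.823, 0.567, 0.002, -0.0]
ft_force: [-0.3, 0.2, 0.6]
finger_gap: 0.0342
shift mm [-2.5  1.1  1.2] turn rad [ 0.002 -0.003  0.002] deg 0.1
[255.285371  281.1717535]
```

View pics/w2.png

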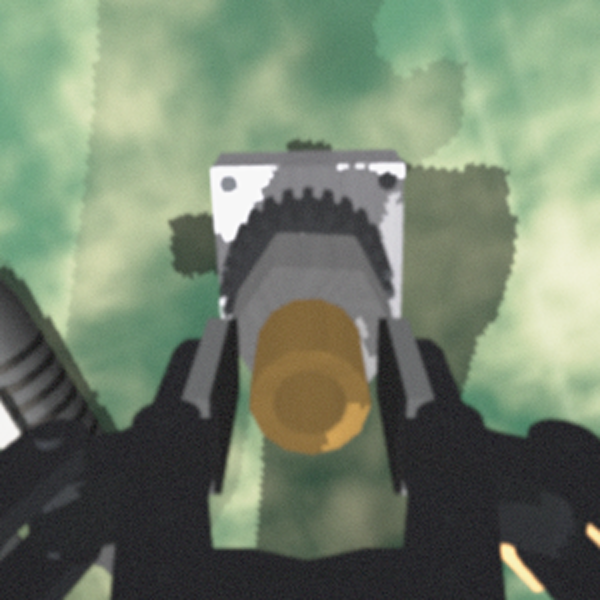

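The collar sits centred between the fingers. The nut shows a flat facing up in the image, so its corners lie along the jaw axis, and it will need the tool turned 30°. Closing and lifting now.

```bash
python3 -m creep '[[[0,0,0],[0,0,0],-1],[[0,0,0],[0,0,0],-1],[[0,0,0],[0,0,0],-1],[[0,0,0],[0,0,0],-1],[[0,0,-0.01],[0,0,0],-1],[[0,0,-0.04],[0,0,0],-1],[[0,0,-0.1],[0,0,0],-1],[[0,0,-0.15],[0,0,0],-1],[[0,0,-0.15],[0,0,0],-1]]'
python3 -c "
from h import *
goal([.5458,-.199,.25],69);goal([.5458,-.199,.25],90)"
```

```text
time_s: 4.95
eef_pos: [0.5176, 0.3904, 0.2577]
eef_rot: [0.823, 0.567, 0.005, -0.0]
ft_force: [0.4, 0.6, -1.6]
finger_gap: 0.0253
shift mm [-540.8  236.1    4.4] turn rad [ 0.005 -0.008  0.003] deg 0.2
shift mm [-540.8  236.1    4.4] turn rad [ 0.006 -0.007 -0.364] deg -20.8
```

```bash
python3 -m creep '[[[-0.045,0.02,0],[0,0,0],-1],[[-0.095,0.041,0],[0,0,0],-1],[[-0.145,0.063,0],[0,0,0],-1],[[-0.195,0.085,0],[0,0,0],-1],[[-0.245,0.107,0],[0,0,0],-1],[[-0.295,0.129,0],[0,0,0],-1],[[-0.345,0.151,0],[0,0,0],-1],[[-0.395,0.172,0],[0,0,0],-1],[[-0.445,0.194,0],[0,0,0],-1],[[-0.495,0.216,0],[0,0,0],-1],[[-0.541,0.236,0.04],[0,0,0],-1],[[-0.541,0.236,0.08],[0,0,0],-1]]'
python3 - <<'E'
from h import *
st=r.state();im=camera('wrist');save(im,'w3',s=1.5)
print(st['eef_pos'],psi(st),'pred nest',proj('wrist',[.5458,-.199,.01],st)*1.5,'collar top',proj('wrist',st['eef_pos']+[0,0,.008],st)*1.5)
E
```

```text
time_s: 6.45
eef_pos: [0.5431, -0.2072, 0.1704]
eef_rot: [0.826, 0.564, -0.001, 0.001]
ft_force: [0.5, 0.6, -1.8]
finger_gap: 0.0258
[ 0.54311544 -0.20715644  0.17037682] 68.655690330378 pred nest [379.42253338 249.980457  ] collar top [379.95911114 413.88727066]
```

View pics/w3.png

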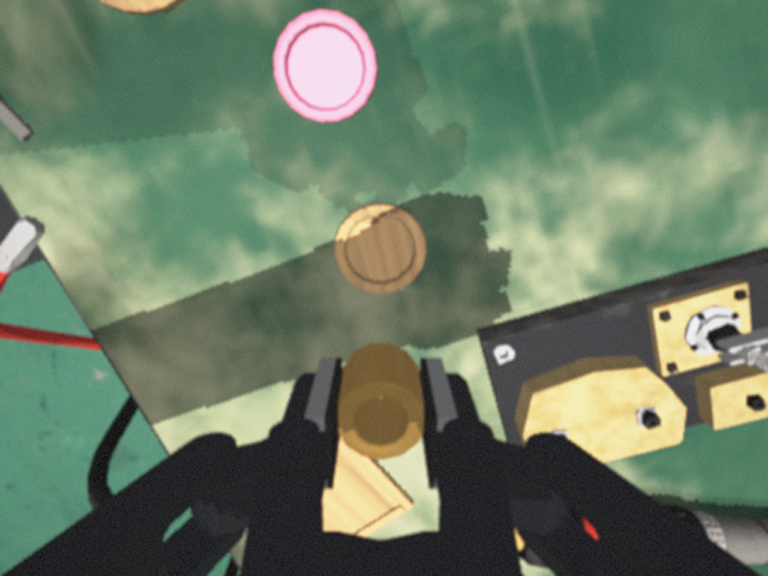

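The nest centre is at (380,249), predicted (379,250). The collar is held upright at (381,420). Next I centre over the nest and lower.

```bash
python3 -c "
from h import *
goal([.5458,-.199,.027],69)"
```

```text
shift mm [  6.6   5.9 137.5] turn rad [-0.012  0.001 -0.002] deg -0.1
```

```bash
python3 -m creep '[[[0.006,0.004,0.02],[0,0,0],-1],[[0.006,0.004,0.05],[0,0,0],-1],[[0.006,0.004,0.09],[0,0,0],-1],[[0.006,0.004,0.11],[0,0,0],-1],[[0.006,0.004,0.11],[0,0,0],-1],[[0.006,0.004,0.11],[0,0,0],-1]]'
python3 -c "
from h import *
goal([.5458,-.199,.027],69)"
```

```text
time_s: 7.25
eef_pos: [0.5518, -0.197, 0.0639]
eef_rot: [0.823, 0.568, 0.001, 0.001]
ft_force: [-0.2, -0.2, 0.1]
finger_gap: 0.0254
shift mm [-4.  -5.  36.8] turn rad [ 0.003 -0.     0.003] deg 0.2
```

```bash
python3 -m creep '[[[-0.004,-0.005,0.01],[0,0,0],-1],[[-0.004,-0.005,0.02],[0,0,0],-1],[[-0.004,-0.005,0.03],[0,0,0],-1],[[-0.004,-0.005,0.034],[0,0,0],-1],[[-0.004,-0.005,0.037],[0,0,0],-1],[[-0.004,-0.005,0.037],[0,0,0],-1],[[-0.004,-0.005,0.037],[0,0,0],-1]]'
python3 -c "
from h import *
goal([.5458,-.199,.027],69);st=r.state();im=camera('wrist');save(im,'w4',(100,80,400,380),2)"
```

```text
time_s: 8.12
eef_pos: [0.5444, -0.1991, 0.0255]
eef_rot: [0.823, 0.567, 0.0, 0.0]
ft_force: [0.4, 0.1, -0.3]
finger_gap: 0.0255
shift mm [ 0.6  1.3 -1.5] turn rad [ 0.001 -0.     0.003] deg 0.1
```

View pics/w4.png

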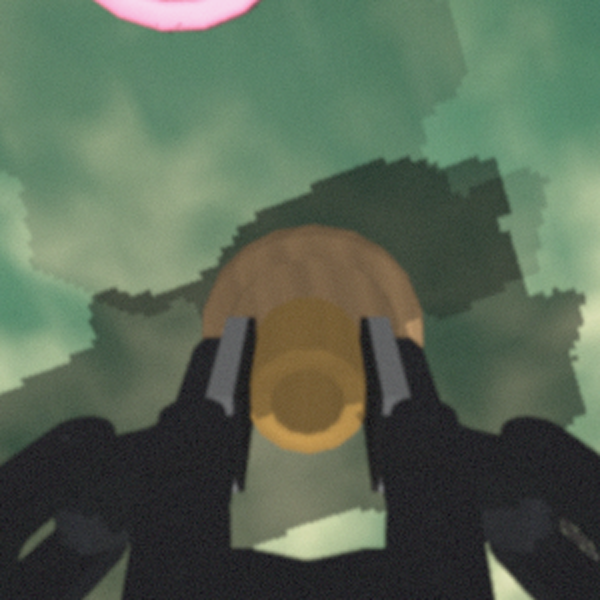

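The collar is inside the small wooden nest. I lower it 1.5 mm more, release and lift.

```bash
python3 -m creep '[[[0,0,0.001],[0,0,0],-1],[[0,0.001,0.0015],[0,0,0],-1],[[0,0.001,0.0015],[0,0,0],-1],[[0,0.001,0.0015],[0,0,0],0],[[0,0.001,0.0015],[0,0,0],0],[[0,0.001,0.0015],[0,0,0],0],[[0,0.001,-0.01],[0,0,0],0.2],[[0,0.001,-0.04],[0,0,0],0.5],[[0,0.001,-0.09],[0,0,0],1],[[0,0.001,-0.14],[0,0,0],1],[[0,0.001,-0.18],[0,0,0],1],[[0,0.001,-0.22],[0,0,0],1]]'
python3 - <<'E'
from h import *
st=r.state();im=camera('wrist');np.save('w.npy',im)
print('nest pred',proj('wrist',[.5458,-.199,.01],st),'collar top pred',proj('wrist',[.5458,-.199,.033],st))
hsv=cv2.cvtColor(im,cv2.COLOR_RGB2HSV);print(psi(st),st['eef_pos']);u,v=proj('wrist',[.5458,-.199,.02],st).astype(int)
save(im,'w5',(u-60,v-60,u+60,v+60),4)
goal([.50,.375,.24],69)
E
```

```text
time_s: 9.68
eef_pos: [0.5451, -0.1993, 0.2478]
eef_rot: [0.823, 0.568, 0.0, 0.001]
ft_force: [-0.2, 0.1, 0.3]
finger_gap: 0.0853
nest pred [253.62563467 157.91329528] collar top pred [253.66075577 162.32956325]
69.15943223381626 [ 0.54507275 -0.19930323  0.2477765 ]
shift mm [ 520.  -249.6   10.7] turn rad [ 0.011 -0.     0.003] deg 0.2
```

View pics/w5.png

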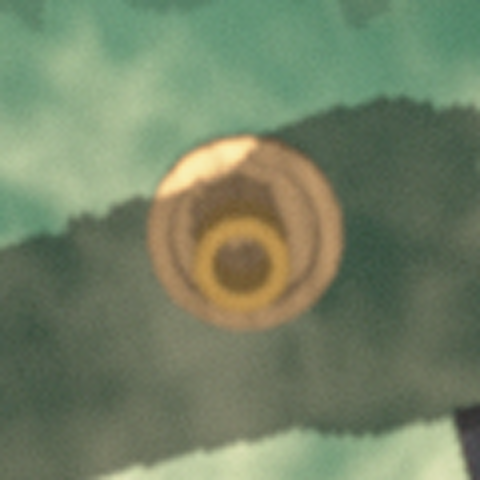

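The collar stands in the small nest. Back to the stack, turning 30° for the nut's flats.

```bash
python3 -m creep '[[[0.045,-0.02,0],[0,0,0],1],[[0.095,-0.042,0],[0,0,-0.1],1],[[0.145,-0.064,0],[0,0,-0.2],1],[[0.195,-0.086,0],[0,0,-0.3],1],[[0.245,-0.108,0],[0,0,-0.4],1],[[0.295,-0.13,0],[0,0,-0.52],1],[[0.345,-0.152,0],[0,0,-0.52],1],[[0.395,-0.174,0],[0,0,-0.52],1],[[0.445,-0.196,0],[0,0,-0.52],1],[[0.495,-0.218,0],[0,0,-0.52],1],[[0.525,-0.232,0],[0,0,-0.52],1],[[0.537,-0.237,0],[0,0,-0.52],1]]'
python3 -m creep '[[[0,0,0.04],[0,0,0],1],[[0,0,0.07],[0,0,0],1],[[0,0,0.07],[0,0,0],1],[[0,0,0.07],[0,0,0],1]]'
python3 - <<'E'
from h import *
st=r.state();im=camera('wrist');np.save('w.npy',im)
c=proj('wrist',[.5174,.3862,.084],st);print('nut top pred',c,psi(st),st['eef_pos'],st['joint_positions']);u,v=c.astype(int)
u0,v0=u-75,v-75;print(u0,v0);save(im,'w6',(u0,v0,u+75,v+75),4)
E
```

```text
time_s: 11.22
eef_pos: [0.5136, 0.389, 0.2457]
eef_rot: [0.649, 0.761, 0.0, -0.0]
ft_force: [0.2, -0.3, -0.9]
finger_gap: 0.0858
time_s: 11.72
eef_pos: [0.5158, 0.3865, 0.1768]
eef_rot: [0.65, 0.76, 0.001, 0.0]
ft_force: [1.2, -0.0, 0.5]
finger_gap: 0.0855
nut top pred [254.72061693 200.57479741] 98.86875582715486 [0.51575991 0.38654468 0.17677406] [-0.2088438   0.58412014 -0.72673774  1.64999267  0.43115465  1.07205373
 -0.9080418 ]
179 125
```

View pics/w6.png

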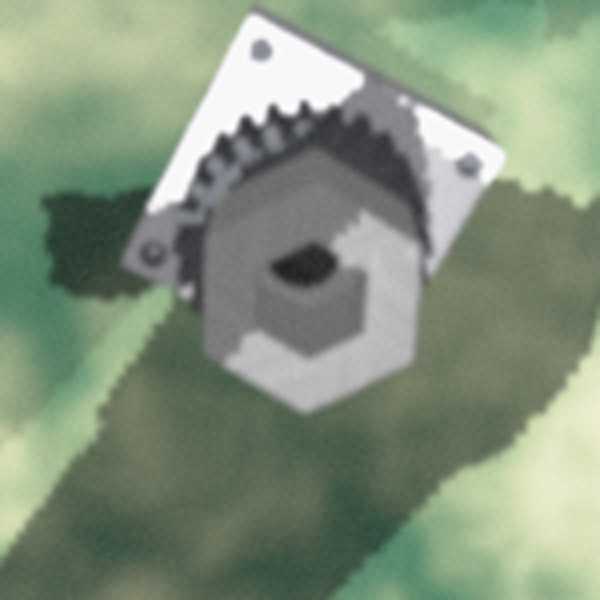

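The nut's flats are vertical in the crop (x = 205 and 416), so they are square to the jaws. Its top centre is at about (311,297).

```bash
python3 -c "
from h import *
st=r.state();p=ray('wrist',(256.6,199),.084,st);print(p,st['eef_pos']);goal([p[0],p[1],.076],98.9)"
```

```text
[0.51869866 0.38797198 0.084     ] [0.51577924 0.38695555 0.17718532]
shift mm [  0.4   2.8 101.2] turn rad [ 0.003 -0.001 -0.   ] deg -0.0
```

```bash
python3 -m creep '[[[0,0.002,0.04],[0,0,0],1],[[0,0.002,0.08],[0,0,0],1],[[0,0.002,0.101],[0,0,0],0.5],[[0,0.002,0.101],[0,0,0],0.3],[[0,0.002,0.101],[0,0,0],-0.5],[[0,0.002,0.101],[0,0,0],-1],[[0,0.002,0.101],[0,0,0],-1],[[0,0.002,0.101],[0,0,0],-1],[[0,0.002,0.101],[0,0,0],-1]]'
python3 -m creep '[[[0,0,-0.01],[0,0,0],-1],[[0,0,-0.03],[0,0,0],-1],[[0,0,-0.08],[0,0,0],-1],[[0,0,-0.13],[0,0,0],-1],[[0,0,-0.13],[0,0,0],-1],[[0,0,-0.13],[0,0,0],-1]]'
python3 -c "
from h import *
goal([.5803,.2245,.18],98.9)"
```

```text
time_s: 12.9
eef_pos: [0.5178, 0.3882, 0.0765]
eef_rot: [0.65, 0.76, 0.002, 0.0]
ft_force: [-0.3, 0.0, 5.5]
finger_gap: 0.0391
time_s: 13.65
eef_pos: [0.5165, 0.3864, 0.2043]
eef_rot: [0.65, 0.76, -0.0, 0.0]
ft_force: [-1.0, 0.3, -2.2]
finger_gap: 0.0386
shift mm [-169.8   37.9   24.5] turn rad [-0.     0.001  0.001] deg 0.0
```

```bash
python3 -m creep '[[[-0.05,0.011,0],[0,0,0],-1],[[-0.1,0.022,0],[0,0,0],-1],[[-0.15,0.034,0],[0,0,0],-1],[[-0.17,0.038,0.01],[0,0,0],-1],[[-0.17,0.038,0.024],[0,0,0],-1],[[-0.17,0.038,0.024],[0,0,0],-1],[[-0.17,0.038,0.024],[0,0,0],-1]]'
cat >> h.py <<'E'
def woodcentre(im,P,st,lo=(8,40,60),hi=(26,255,255)):
    m=cv2.inRange(cv2.cvtColor(im,cv2.COLOR_RGB2HSV),lo,hi);c,_=cv2.findContours(m,cv2.RETR_EXTERNAL,cv2.CHAIN_APPROX_NONE)
    u=proj('wrist',P,st)
    for k in c:
        if cv2.contourArea(k)>300 and abs(cv2.pointPolygonTest(k,tuple(map(float,u)),True))<40:
            Q=np.array([ray('wrist',q[0],P[2],st)[:2] for q in k]).astype(np.float32);x=cv2.minAreaRect(Q)
            print('wood',np.round(x[0],4),np.round(x[1],4),round(x[2],1),'circle',np.round(cv2.minEnclosingCircle(Q),4) if 0 else '')
E
python3 - <<'E'
from h import *
st=r.state();im=camera('wrist');np.save('w.npy',im);print(st['eef_pos'],psi(st))
P=[.5803,.2245,.01];print(proj('wrist',P,st));woodcentre(im,P,st);save(im,'w7')
goal([.5803,.2245,.027],98.9)
E
```

```text
time_s: 14.52
eef_pos: [0.5796, 0.2275, 0.1803]
eef_rot: [0.648, 0.761, 0.0, -0.001]
ft_force: [1.4, 1.3, -1.9]
finger_gap: 0.0387
[0.5796197  0.22750998 0.18028494] 99.15808114660179
[253.28277292 176.27307218]
wood [0.5793 0.2253] [0.0714 0.0797] 19.6 circle 
shift mm [ -3.   -0.2 153.7] turn rad [ 0.    -0.001  0.004] deg 0.2
```

View pics/w7.png

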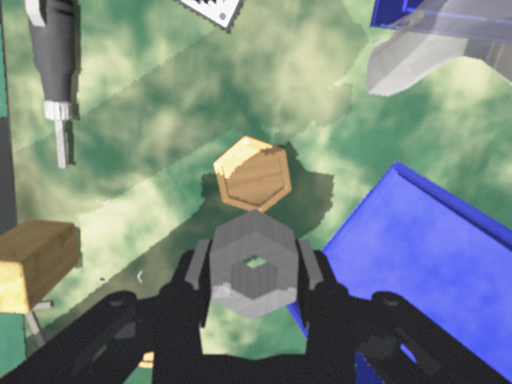

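The hex nest is at (253,174), measured at (0.579, 0.225) and 71 × 80 mm across, which fits. The nut is held flat. Before lowering I check clearance to the blue tray.

```bash
python3 - <<'E'
from h import *
for z in(0,.06,.12):
    print(z,[np.round(ray('top',(u/1.5,v/1.5),z)[:2],3).tolist() for u,v in((240,188),(313,220))],[np.round(ray('side',(u/1.5,v/1.5),z)[:2],3).tolist() for u,v in((320,325),(272,368))])
goal([.5797,.225,.027],98.9)
E
```

```text
0 [[0.701, 0.271], [0.639, 0.129]] [[0.655, 0.06], [0.704, 0.187]]
0.06 [[0.691, 0.26], [0.632, 0.124]] [[0.63, 0.136], [0.675, 0.252]]
0.12 [[0.68, 0.249], [0.624, 0.118]] [[0.605, 0.212], [0.645, 0.317]]
shift mm [ -2.4  -0.7 153.7] turn rad [ 0.    -0.001  0.004] deg 0.2
```

The tray's rim is at about z = 0.055 and stays beyond x = 0.655, so it is clear.

```bash
python3 -m creep '[[[-0.002,0,0.03],[0,0,0],-1],[[-0.002,0,0.08],[0,0,0],-1],[[-0.002,0,0.12],[0,0,0],-1],[[-0.002,0,0.14],[0,0,0],-1],[[-0.002,0,0.15],[0,0,0],-1],[[-0.002,0,0.153],[0,0,0],-1],[[-0.002,0,0.153],[0,0,0],-1],[[-0.002,0,0.153],[0,0,0],-1]]'
python3 -c "
from h import *
goal([.5797,.225,.0255],98.9)"
```

```text
time_s: 15.58
eef_pos: [0.5818, 0.2233, 0.0285]
eef_rot: [0.65, 0.76, 0.001, 0.001]
ft_force: [-0.4, 0.0, -1.8]
finger_gap: 0.0384
shift mm [ 2.  -1.8  2.9] turn rad [ 0.002 -0.     0.   ] deg 0.0
```

```bash
python3 -m creep '[[[0.001,-0.001,0.002],[0,0,0],-1],[[0.001,-0.001,0.003],[0,0,0],-1],[[0.001,-0.001,0.003],[0,0,0],-1],[[0.001,-0.001,0.003],[0,0,0],0.3],[[0.001,-0.001,0.003],[0,0,0],0.3],[[0.001,-0.001,0.003],[0,0,0],0.3],[[0.001,-0.001,-0.01],[0,0,0],0.3],[[0.001,-0.001,-0.04],[0,0,0],0.5],[[0.001,-0.001,-0.09],[0,0,0],1],[[0.001,-0.001,-0.15],[0,0,0],1],[[0.001,-0.001,-0.15],[0,0,0],1]]'
python3 - <<'E'
from h import *
st=r.state();im=camera('wrist')
u,v=proj('wrist',[.5797,.225,.02],st).astype(int);print(u,v)
save(im,'w8',(u-60,max(0,v-60),u+60,v+60),4)
goal([.5175,.387,.16],98.9)
E
```

```text
time_s: 16.95
eef_pos: [0.5825, 0.2262, 0.1838]
eef_rot: [0.65, 0.76, 0.005, 0.003]
ft_force: [-0.5, 0.3, 0.3]
finger_gap: 0.0852
247 176
shift mm [170.1 -37.8  20.7] turn rad [ 0.006 -0.001  0.001] deg 0.0
```

View pics/w8.png

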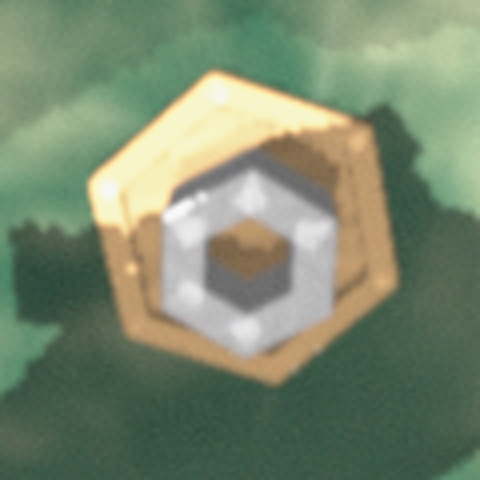

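```bash
python3 - <<'E'
from h import *
st=r.state()
f=lambda x,y:(247-60+x/4,176-60+y/4)
print('nut at .033',ray('wrist',f(249,265),.033,st),'nest rim',np.mean([ray('wrist',f(*c),.01,st) for c in((214,72),(372,125),(398,284),(274,384),(132,336),(92,185))],0))
w=[ray('wrist',f(*c),.033,st) for c in((162,265),(337,265))];print(np.linalg.norm(w[0]-w[1]))
E
```

```text
nut at .033 [0.57902648 0.22190428 0.033     ] nest rim [0.57823378 0.22285731 0.01      ]
0.03986058621790321
```

The nut is centred in the hex nest to within about 1 mm. It reads 39.9 mm across at the seated height, so it lies flat. Next, the gear.

```bash
python3 -m creep '[[[0.05,-0.011,0],[0,0,0],1],[[0.1,-0.022,0],[0,0,0],1],[[0.15,-0.034,0],[0,0,0],1],[[0.17,-0.038,0.01],[0,0,0],1],[[0.17,-0.038,0.02],[0,0,0],1],[[0.17,-0.038,0.02],[0,0,0],1],[[0.17,-0.038,0.02],[0,0,0],1]]'
python3 - <<'E'
from h import *
st=r.state();im=camera('wrist');np.save('w.npy',im);P=[.5175,.3865,.056];u=proj('wrist',P,st);print(u,psi(st),st['eef_pos'])
g=cv2.cvtColor(im,cv2.COLOR_RGB2HSV);x,y=u.astype(int)
print(g[y-30:y+40:10,x-40:x+50:8].tolist())
save(im,'w9',(x-75,y-75,x+75,y+75),4);print(x-75,y-75)
E
```

```text
time_s: 17.88
eef_pos: [0.5171, 0.384, 0.1569]
eef_rot: [0.651, 0.759, -0.0, 0.0]
ft_force: [-0.2, -0.2, 0.1]
finger_gap: 0.0852
[253.88706493 193.1057638 ] 98.78193325170953 [0.51711063 0.3840428  0.15694215]
[[[58, 52, 156], [120, 3, 241], [125, 8, 204], [106, 19, 148], [108, 22, 138], [105, 18, 83], [100, 23, 67], [105, 30, 68], [130, 22, 69], [105, 5, 217], [0, 0, 247], [0, 0, 248]], [[71, 87, 132], [0, 0, 249], [132, 12, 105], [110, 11, 70], [105, 21, 72], [105, 14, 73], [90, 11, 69], [114, 14, 88], [120, 3, 79], [128, 8, 121], [120, 4, 214], [0, 0, 250]], [[126, 7, 191], [112, 20, 141], [107, 22, 83], [113, 14, 71], [150, 2, 129], [10, 17, 44], [150, 2, 144], [113, 9, 119], [114, 13, 101], [111, 19, 95], [126, 6, 215], [43, 52, 122]], [[140, 10, 76], [120, 9, 81], [120, 12, 65], [150, 4, 114], [120, 12, 41], [98, 25, 41], [120, 12, 44], [135, 3, 188], [120, 18, 98], [111, 18, 97], [44, 45, 125], [49, 52, 118]], [[51, 56, 142], [55, 26, 118], [113, 15, 69], [126, 18, 72], [130, 4, 198], [150, 4, 192], [160, 4, 191], [125, 15, 100], [113, 20, 101], [41, 24, 148], [40, 47, 126], [38, 47, 126]], [[51, 55, 172], [53, 56, 104], [73, 23, 77], [108, 13, 98], [102, 13, 96], [110, 16, 98], [100, 16, 97], [111, 18, 101], [120, 3, 96], [45, 53, 125], [42, 53, 124], [42, 51, 124]], [[48, 53, 106], [56, 53, 97], [57, 47, 97], [57, 60, 94], [66, 39, 99], [69, 19, 93], [55, 27, 112], [124, 9, 199], [42, 48, 122], [42, 53, 125], [43, 50, 122], [38, 50, 132]]]
178 118
```

View pics/w9.png

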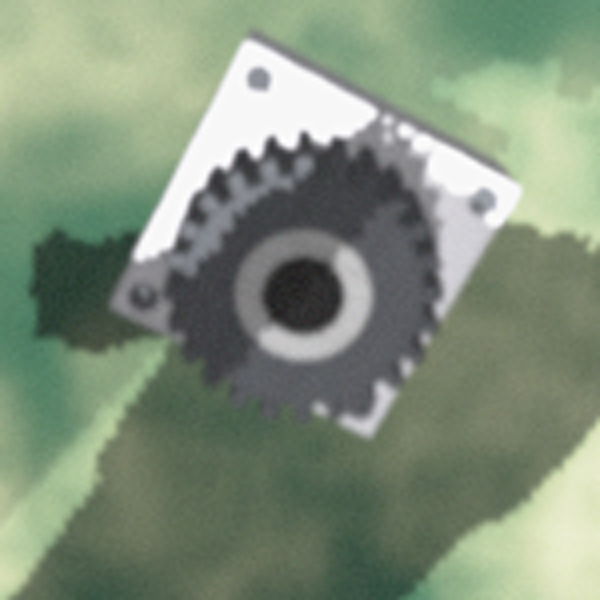

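The gear bore is at (303,295) in the crop, within 1–2 px of the prediction. The flange corners are at (250,38), (520,190), (372,437) and (110,308).

```bash
python3 - <<'E'
from h import *
st=r.state();f=lambda x,y:(178+x/4,118+y/4)
p=ray('wrist',f(303,295),.056,st);print('gear',p)
P=np.array([ray('wrist',f(*c),.028,st)[:2] for c in((250,38),(520,190),(372,437),(110,308))]);d=np.roll(P,-1,0)-P
print(P.mean(0),np.linalg.norm(d,axis=1),np.degrees(np.arctan2(d[:,1],d[:,0]))%90)
goal([p[0],p[1],.048],98.9)
E
```

```text
gear [0.51726773 0.38785575 0.056     ]
[0.51922434 0.38928574] [0.06432023 0.06396982 0.06460979 0.06530471] [69.53628095 70.80844041 70.72523097 70.54054636]
shift mm [  3.5   0.7 109.3] turn rad [ 0.     0.001 -0.002] deg -0.1
```

```bash
python3 -m creep '[[[0.003,0.001,0.04],[0,0,0],1],[[0.003,0.001,0.08],[0,0,0],1],[[0.003,0.001,0.1],[0,0,0],1],[[0.003,0.001,0.109],[0,0,0],0.6],[[0.003,0.001,0.109],[0,0,0],0],[[0.003,0.001,0.109],[0,0,0],-1],[[0.003,0.001,0.109],[0,0,0],-1],[[0.003,0.001,0.109],[0,0,0],-1],[[0.003,0.001,0.109],[0,0,0],-1]]'
python3 -m creep '[[[0,0,-0.01],[0,0,0],-1],[[0,0,-0.03],[0,0,0],-1],[[0,0,-0.08],[0,0,0],-1],[[0,0,-0.14],[0,0,0],-1],[[0,0,-0.16],[0,0,0],-1],[[0,0,-0.16],[0,0,0],-1]]'
python3 -c "
from h import *
goal([.4892,.0103,.18],98.9)"
```

```text
time_s: 19.05
eef_pos: [0.5169, 0.3893, 0.0491]
eef_rot: [0.65, 0.76, 0.001, 0.0]
ft_force: [-0.1, -0.2, 3.4]
finger_gap: 0.0519
time_s: 19.8
eef_pos: [0.5167, 0.3893, 0.2097]
eef_rot: [0.65, 0.76, 0.001, 0.001]
ft_force: [-1.0, -0.4, -5.0]
finger_gap: 0.0514
shift mm [-370.1  -86.1   29.2] turn rad [ 0.003 -0.001  0.001] deg 0.0
```

```bash
python3 -m creep '[[[-0.05,-0.012,0],[0,0,0],-1],[[-0.1,-0.023,0],[0,0,0],-1],[[-0.15,-0.035,0],[0,0,0],-1],[[-0.2,-0.047,0],[0,0,0],-1],[[-0.25,-0.058,0],[0,0,0],-1],[[-0.3,-0.07,0],[0,0,0],-1],[[-0.35,-0.081,0],[0,0,0],-1],[[-0.37,-0.086,0.015],[0,0,0],-1],[[-0.37,-0.086,0.029],[0,0,0],-1],[[-0.37,-0.086,0.029],[0,0,0],-1],[[-0.37,-0.086,0.029],[0,0,0],-1]]'
python3 - <<'E'
from h import *
st=r.state();im=camera('wrist');np.save('w.npy',im);print(st['eef_pos'],psi(st))
P=[.4892,.0103,.01];print(proj('wrist',P,st));woodcentre(im,P,st);save(im,'w10')
goal([.4892,.0103,.028],98.9)
E
```

```text
time_s: 21.18
eef_pos: [0.4891, 0.0122, 0.1792]
eef_rot: [0.649, 0.761, 0.0, -0.0]
ft_force: [-0.1, -0.1, -3.1]
finger_gap: 0.0519
[0.48913639 0.01219076 0.17922011] 99.13364802855837
[252.73733179 175.34937826]
wood [0.488  0.0126] [0.0837 0.0795] 12.4 circle 
shift mm [ -1.7  -0.5 151.5] turn rad [ 0.001 -0.001  0.004] deg 0.2
```

View pics/w10.png

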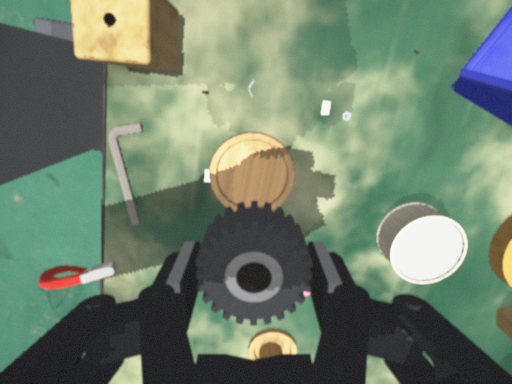

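The large round nest is at (252,174), predicted (253,175). The gear is level, and the block and tin are well clear.

```bash
python3 -m creep '[[[-0.001,0,0.03],[0,0,0],-1],[[-0.001,0,0.08],[0,0,0],-1],[[-0.001,0,0.12],[0,0,0],-1],[[-0.001,0,0.14],[0,0,0],-1],[[-0.001,0,0.148],[0,0,0],-1],[[-0.001,0,0.151],[0,0,0],-1],[[-0.001,0,0.151],[0,0,0],-1],[[-0.001,0,0.151],[0,0,0],-1]]'
python3 -c "
from h import *
goal([.4888,.0108,.0262],98.9)"
```

```text
time_s: 22.22
eef_pos: [0.4899, 0.0092, 0.0292]
eef_rot: [0.65, 0.76, 0.001, 0.001]
ft_force: [0.1, 0.6, -3.7]
finger_gap: 0.0516
shift mm [ 1.8 -0.8  3. ] turn rad [0.002 0.    0.001] deg 0.0
```

```bash
python3 -m creep '[[[0.001,-0.001,0.002],[0,0,0],-1],[[0.001,-0.001,0.003],[0,0,0],-1],[[0.001,-0.001,0.003],[0,0,0],-1],[[0.001,-0.001,0.003],[0,0,0],0.6],[[0.001,-0.001,0.003],[0,0,0],0.6],[[0.001,-0.001,0.003],[0,0,0],0.6],[[0.001,-0.001,-0.01],[0,0,0],0.6],[[0.001,-0.001,-0.04],[0,0,0],1],[[0.001,-0.001,-0.09],[0,0,0],1],[[0.001,-0.001,-0.15],[0,0,0],1],[[0.001,-0.001,-0.18],[0,0,0],1],[[0.001,-0.001,-0.18],[0,0,0],1]]'
python3 - <<'E'
from h import *
st=r.state();im=camera('wrist');u,v=proj('wrist',[.4888,.0108,.02],st).astype(int);print(u-70,v-70)
save(im,'w11',(u-70,v-70,u+70,v+70),4)
goal([.519,.389,.18],70.3)
E
```

```text
time_s: 23.72
eef_pos: [0.4896, 0.0103, 0.2115]
eef_rot: [0.65, 0.76, 0.002, 0.003]
ft_force: [0.0, 0.3, -0.7]
finger_gap: 0.0852
181 96
shift mm [369.7  89.1  29.3] turn rad [0.003 0.001 0.5  ] deg 28.6
```

View pics/w11.png

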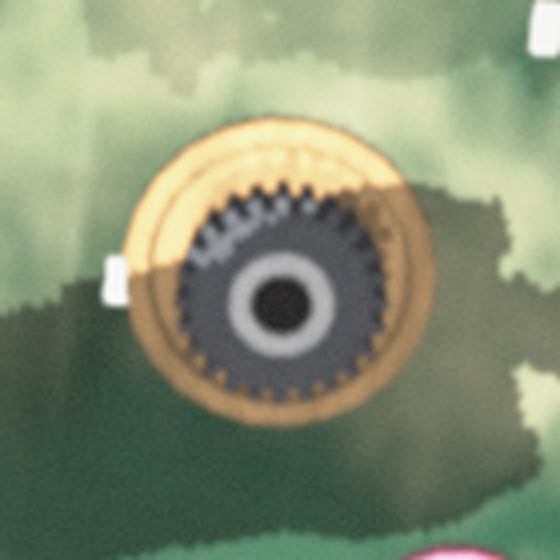

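```bash
python3 -c "
from h import *
st=r.state();f=lambda x,y:(181+x/4,96+y/4)
print(ray('wrist',f(282,305),.033,st),ray('wrist',f(281,271),.01,st))"
python3 -m creep '[[[0.05,0.012,0],[0,0,0],1],[[0.1,0.024,0],[0,0,0],1],[[0.15,0.036,0],[0,0,0.1],1],[[0.2,0.048,0],[0,0,0.2],1],[[0.25,0.06,0],[0,0,0.35],1],[[0.3,0.072,0],[0,0,0.5],1],[[0.35,0.084,0.01],[0,0,0.5],1],[[0.37,0.089,0.029],[0,0,0.5],1],[[0.37,0.089,0.029],[0,0,0.5],1],[[0.37,0.089,0.029],[0,0,0.5],1],[[0.37,0.089,0.029],[0,0,0.5],1]]'
python3 - <<'E'
from h import *
st=r.state();im=camera('wrist');np.save('w.npy',im);print(st['eef_pos'],psi(st))
m=cv2.inRange(cv2.cvtColor(im,cv2.COLOR_RGB2HSV),(0,0,185),(179,30,255))
u=proj('wrist',[.519,.389,.028],st);print(u)
c,_=cv2.findContours(m,cv2.RETR_EXTERNAL,cv2.CHAIN_APPROX_NONE)
for k in c:
    if cv2.contourArea(k)>300:
        Q=np.array([ray('wrist',q[0],.028,st)[:2] for q in k]).astype(np.float32);x=cv2.minAreaRect(Q)
        print(np.round(x[0],4),np.round(x[1],4),round(x[2],1))
goal([.519,.389,.020],70.3)
E
```

```text
[0.48743067 0.008684   0.033     ] [0.48659252 0.0118105  0.01      ]
time_s: 25.15
eef_pos: [0.5192, 0.3879, 0.1797]
eef_rot: [0.818, 0.575, 0.0, 0.0]
ft_force: [-1.0, 0.5, -0.6]
finger_gap: 0.0855
[0.51916288 0.38794526 0.17971748] 70.18359476160471
[252.69016376 177.34640465]
[0.6947 0.3272] [0.0402 0.0565] 39.0
[0.5182 0.3893] [0.066  0.0656] 71.0
[0.3893 0.4546] [0.0481 0.0169] 86.9
shift mm [  0.8  -0.6 159.9] turn rad [ 0.001 -0.    -0.002] deg -0.1
```

The gear is seated about 3 mm off centre, with 8 mm of slack. The flange hasn't moved: (0.518, 0.389), yaw 71°, 66 mm across. Grasping it.

```bash
python3 -m creep '[[[0.001,-0.001,0.04],[0,0,0],1],[[0.001,-0.001,0.09],[0,0,0],1],[[0.001,-0.001,0.13],[0,0,0],1],[[0.001,-0.001,0.15],[0,0,0],1],[[0.001,-0.001,0.16],[0,0,0],1],[[0.001,-0.001,0.16],[0,0,0],1],[[0.001,-0.001,0.16],[0,0,0],0],[[0.001,-0.001,0.16],[0,0,0],-1],[[0.001,-0.001,0.16],[0,0,0],-1],[[0.001,-0.001,0.16],[0,0,0],-1],[[0.001,-0.001,0.16],[0,0,0],-1]]'
python3 -m creep '[[[0,0,-0.01],[0,0,0],-1],[[0,0,-0.03],[0,0,0],-1],[[0,0,-0.08],[0,0,0],-1],[[0,0,-0.14],[0,0,0],-1],[[0,0,-0.2],[0,0,0],-1],[[0,0,-0.2],[0,0,0],-1]]'
python3 -c "
from h import *
goal([.53,0.,.23],70.3);goal([.4402,-.3602,.2],106.3);print(r.state()['joint_positions'])"
```

```text
time_s: 26.58
eef_pos: [0.519, 0.3915, 0.0214]
eef_rot: [0.818, 0.576, 0.002, 0.0]
ft_force: [-0.7, -0.6, 5.4]
finger_gap: 0.0624
time_s: 27.32
eef_pos: [0.5194, 0.3936, 0.2267]
eef_rot: [0.818, 0.576, 0.006, -0.001]
ft_force: [-0.4, -0.7, -5.1]
finger_gap: 0.0622
shift mm [-366.9  142.6   -6.4] turn rad [ 0.006 -0.011  0.   ] deg 0.0
shift mm [-736.6  179.2   19.8] turn rad [ 0.01  -0.008 -0.628] deg -36.0
[-0.24230276  0.5264659  -0.6826827   1.59154421  0.3587077   1.13889235
 -1.35013758]
```

```bash
python3 -m creep '[[[-0.05,0.019,0],[0,0,0],-1],[[-0.1,0.039,0],[0,0,0],-1],[[-0.15,0.058,0],[0,0,0],-1],[[-0.2,0.078,0],[0,0,0],-1],[[-0.25,0.097,0],[0,0,0],-1],[[-0.3,0.117,0],[0,0,0],-1],[[-0.35,0.136,0],[0,0,0],-1],[[-0.367,0.143,0],[0,0,0],-1],[[-0.367,0.143,0],[0,0,0],-1]]'
python3 -c "
from h import *
goal([.4402,-.3602,.19],16.3)"
```

```text
time_s: 28.45
eef_pos: [0.528, -0.0044, 0.2186]
eef_rot: [0.819, 0.574, -0.001, -0.0]
ft_force: [0.6, -0.0, -3.4]
finger_gap: 0.0622
shift mm [-364.4   38.5   28.8] turn rad [-0.001  0.001  0.939] deg 53.8
```

```bash
python3 -m creep '[[[-0.045,0.005,0],[0,0,0.1],-1],[[-0.09,0.01,0],[0,0,0.22],-1],[[-0.135,0.014,0],[0,0,0.34],-1],[[-0.18,0.019,0],[0,0,0.46],-1],[[-0.225,0.024,0],[0,0,0.58],-1],[[-0.27,0.028,0],[0,0,0.7],-1],[[-0.315,0.033,0],[0,0,0.82],-1],[[-0.364,0.038,0.01],[0,0,0.94],-1],[[-0.364,0.038,0.029],[0,0,0.94],-1],[[-0.364,0.038,0.029],[0,0,0.94],-1],[[-0.364,0.038,0.029],[0,0,0.94],-1],[[-0.364,0.038,0.029],[0,0,0.94],-1]]'
python3 - <<'E'
from h import *
st=r.state();im=camera('wrist');np.save('w.npy',im);print(st['eef_pos'],psi(st),st['joint_positions'])
P=[.4402,-.3602,.01];print(proj('wrist',P,st));woodcentre(im,P,st);save(im,'w12')
goal([.4402,-.3602,.029],16.3)
E
```

```text
time_s: 29.95
eef_pos: [0.443, -0.3576, 0.1913]
eef_rot: [0.99, 0.144, 0.001, 0.0]
ft_force: [0.5, 0.7, -4.2]
finger_gap: 0.0622
[ 0.44301152 -0.35756544  0.19125279] 16.576617069969807 [ 0.85320278  0.36755355 -0.31519835  1.83291472  0.13595247  0.96042156
 -0.80172636]
[255.64867229 173.68707785]
wood [ 0.4538 -0.3568] [0.0671 0.0963] 16.6 circle 
shift mm [ -3.2   1.3 162.2] turn rad [ 0.001 -0.001  0.004] deg 0.2
```

View pics/w12.png

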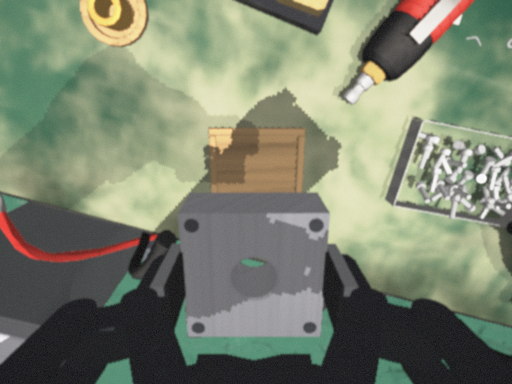

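The square nest shows at (209–305, 128 and below). From its far edge and 96 mm width the centre comes out at (0.4404, −0.3608), yaw 16.6°, against the planned (0.4402, −0.3602), 16.3°. The flange is square to it in the image.

```bash
python3 -m creep '[[[-0.002,0.001,0.03],[0,0,0],-1],[[-0.002,0.001,0.08],[0,0,0],-1],[[-0.002,0.001,0.12],[0,0,0],-1],[[-0.002,0.001,0.15],[0,0,0],-1],[[-0.002,0.001,0.159],[0,0,0],-1],[[-0.002,0.001,0.161],[0,0,0],-1],[[-0.002,0.001,0.161],[0,0,0],-1],[[-0.002,0.001,0.161],[0,0,0],-1]]'
python3 -c "
from h import *
goal([.4403,-.3605,.0266],16.3)"
```

```text
time_s: 31.0
eef_pos: [0.4409, -0.3607, 0.0306]
eef_rot: [0.99, 0.143, 0.001, 0.001]
ft_force: [-0.4, 0.3, -4.2]
finger_gap: 0.0622
shift mm [-0.5 -0.4  4. ] turn rad [ 0.002 -0.001  0.002] deg 0.1
```

```bash
python3 -m creep '[[[0,0,0.002],[0,0,0],-1],[[0,0,0.004],[0,0,0],-1],[[0,0,0.004],[0,0,0],-1],[[0,0,0.004],[0,0,0],1],[[0,0,0.004],[0,0,0],1],[[0,0,0.004],[0,0,0],1],[[0,0,0.004],[0,0,0],1],[[0,0,-0.01],[0,0,0],1],[[0,0,-0.05],[0,0,0],1],[[0,0,-0.1],[0,0,0],1],[[0,0,-0.16],[0,0,0],1],[[0,0,-0.2],[0,0,0],1]]'
python3 -m creep '[[[-0.06,0,0],[0,0,0],1],[[-0.06,0,0],[0,0,0],1],[[-0.06,0,0],[0,0,0],1]]'
python3 - <<'E'
from h import *
st=r.state();w=camera('wrist');t=camera('top');s=camera('side');print(st['eef_pos'],psi(st))
u,v=proj('wrist',[.4403,-.3605,.02],st).astype(int);print('wrist crop at',u-80,max(0,v-80))
def crop(i,x,y,h,size=300): 
    x=int(max(0,x));y=int(max(0,y));return cv2.resize(i[y:y+2*h,x:x+2*h],(size,size),interpolation=cv2.INTER_CUBIC)
o=np.hstack([crop(w,u-80,v-80,80),cv2.resize(t[100:260,100:420],(500,250))[:, :500][:,:]if 0 else cv2.resize(t[130:250,90:410],(500,300))])
p=cv2.resize(s[120:345,200:350],(400,300)) if 0 else cv2.resize(s[120:345,190:340],(200,300))
save(o,'fin');print(o.shape)
E
```

```text
time_s: 32.5
eef_pos: [0.4408, -0.3604, 0.2334]
eef_rot: [0.99, 0.143, 0.002, 0.002]
ft_force: [0.7, -0.6, -0.1]
finger_gap: 0.0854
time_s: 32.88
eef_pos: [0.3826, -0.377, 0.23]
eef_rot: [0.99, 0.143, 0.0, 0.0]
ft_force: [-0.0, -0.1, -0.4]
finger_gap: 0.0854
[ 0.38264975 -0.3769971   0.23004141] 16.409408637149692
wrist crop at 174 27
(300, 800, 3)
```

View pics/fin.png

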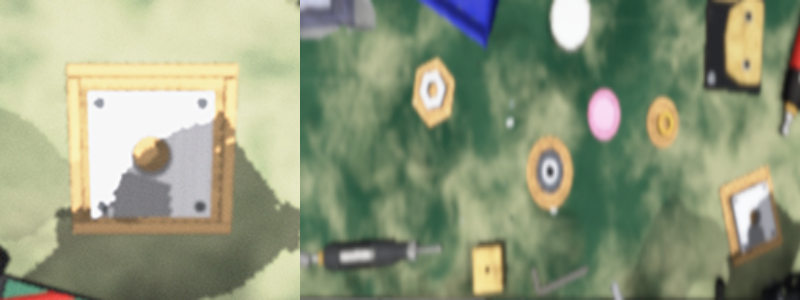

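The final view shows all four parts in their nests. In the wrist crop the flange's corners are at (88,90) to (214,216), inside the recess. The block, tin and pink ring are where they stood. One size check, then I hand in.

```bash
python3 - <<'E'
from h import *
st=r.state();f=lambda x,y:(174+x*160/300,27+y*160/300)
P=np.array([ray('wrist',f(*c),.033,st)[:2] for c in((88,90),(215,92),(214,217),(90,218))]);d=np.roll(P,-1,0)-P
N=np.array([ray('wrist',f(*c),.01,st)[:2] for c in((66,64),(238,66),(232,233),(74,234))])
print(P.mean(0),np.linalg.norm(d,axis=1),np.degrees(np.arctan2(d[:,1],d[:,0]))%90,N.mean(0))
t=camera('top');a=np.load('top.npy')
for n,(x0,y0,x1,y1) in dict(block=(195,222,226,250),tin=(245,120,282,155)).items(): print(n,'mean pixel change',np.abs(t[y0:y1,x0:x1].astype(int)-a[y0:y1,x0:x1]).mean())
print(st['time_s'],r.finish_job())
E
```

```text
[ 0.43912807 -0.36071397] [0.06539593 0.06457192 0.06802462 0.06608113] [15.69786495 18.00779934 17.01334987 15.69077111] [ 0.43958749 -0.36112266]
block mean pixel change 3.705453149001536
tin mean pixel change 2.7827541827541826
the job is handed in; nothing more can be done
33.025 None
```

The stack is apart and all four parts are in their own nests, placed in the order you gave. The job was handed in at about 33 s of the 104 s allowed; `finish_job` gives no verdict.

| Part | Nest | Last check |
|---|---|---|
| Collar | small round (wooden) | standing upright in the nest, judged by eye from the wrist picture |
| Hex nut | hexagonal | about 1 mm off centre; measures 39.9 mm across flats at its seated height, so it lies flat |
| Gear | large round | about 3 mm off centre, within the 8 mm of slack |
| Square flange | square | under 1 mm off centre; yaw about 16.6° against the nest's 16.3° |

- **Bystanders:** the block and tin look the same in the before and after top pictures, with only a small mean pixel change (about 3 to 4 levels of 255). The pink ring was not touched.
- **Forces:** wrist force readings never passed about 6 N, though they were only reported at the end of each move.
- **Less certain:** the flange's edges read 64.6–68.0 mm against a true 64 mm. I put that down to picking corners by eye in a coarse crop. No check failed.

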